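Put the piping nozzle away in its snap-lid box

ROBOT

A 6-joint arm with a two-finger parallel gripper is mounted at the origin on the work surface. World frame = base frame: x ahead of the robot, y to its left, z up, the work surface at z = 0. Lengths are in mm, angles in rad, forces in N, time in s.
With the tool pointing down it reaches from about 375 to 925 mm from the base axis. Payload 5.7 kg.
Tool frame: the origin (TCP) lies midway between the tips of the shut fingers; the grasp point (between the pads) lies arm.grip_point_offset behind it (arm.grip_point_offset is the distance from the TCP to the grasp point, in mm); z points along the fingers, x is the direction in which the jaws open and shut, and the axes are right-handed (so a half turn about z gives the same grasp; the last joint's range is limited). The gripper opens to 88 mm and grips with 3 to 60 N. Pads are 20 mm wide; open, the fingers measure 115 mm over their backs; the gripper's body (75 mm by 178 mm) begins 61 mm behind the grasp point.
Start: joints at [1.212, 0.359, 1.51, -0, 1.272, -0.115], TCP at [144.829, 582.226, 222.623] pointing down, gripper open.
Joint ranges: [-2.97, 2.97], [-1.01, 2.36], [0.21, 2.38], [-0.96, 4.11], [0.2, 2.71], [-2.98, 2.98]. Speed limits (rad/s): [2.39, 2.39, 3.14, 3.14, 3.14, 3.14].

INTERFACE

Orientations are given as a unit quaternion [x, y, z, w].
In Python, from cell import arm gives the robot as it stands.
- The arm moves only by the tool arm_command, never from a script. Its argument "series" is a list of rows, each an object with "twist": the turn, a rotation vector about the tool's x, y, z in degrees, a list of three; "delta_pos": the shift along the tool's x, y, z in m, a list of three; "gripper": the finger opening in m, from 0 to 0.0878. A call has 1 to 10 rows; each row is the pose to reach, as a shift and turn from the pose commanded when the call began, along the tool's axes at that moment; what a row does not reach only later rows make up. A row lasts 1/8 s, in which the tool goes at most 62.5 mm and 10.7 degrees, less where a joint would pass 70% of its speed; a pose out of reach is approached as far as the arm can. A call with a gripper value outside its range is refused whole. The fingers move at their own pace and stop on an object; "newtons" is the grip in N (left out, the last holds). Time passes only in rows, so rows that repeat a pose let the fingers close. It gives the time, the measured TCP pose, the force and the opening at its end, in the units of the state.
- arm.sense(): the state, without advancing time (a new reading comes with each control period).
- arm.capture(name): name is "scene" or "top"; returns a dict with "color" (420x560x3 uint8, blue, green, red), "fx", "fy", "cx", "cy" (pixels), "k1" (the pictures are not rectified: a ray, as slopes to the right and down, at radius r is drawn at 1 + k1 r^2 times it, then the intrinsics apply), "extrinsics" (4x4, takes a point from camera to world coordinates). Camera axes: x right, y down, z forward; pixel columns grow to the right and rows downward; lengths in mm; the calibration is good to about 2 mm. A picture is of the moment at which its call begins. There is no depth.
- arm.sign_off(): hands the job in, once; it reports no verdict.
The state is a dict: "time": time; "joint_positions": joint angles; "qd": joint speeds; "effort": joint torques, N m; "position": TCP position; "tcp_rot": TCP orientation; "contact_force": force on the tool from outside, world axes, zero at the start; "moment": the same for the moment, N m; "gripper_width": finger opening in mm.
Only numpy, scipy, OpenCV 4.12 (cv2) and the standard library are available. Lean on these libraries where they do the work, as an engineer would, in place of code of your own. Each camera call takes 0.05 s, during which the arm holds its last target.

TASK

Put the steel piping nozzle away: press the red thumb tab of the white nozzle box until its sprung green lid pops open, stand the nozzle upright inside on its wide end, and snap the lid shut again so that it stays latched. Use light presses, by feel, because the tab and lid are brittle plastic, and leave the cutter, the cup and the jar where they are.

Things in the scene. Friction and masses are not known exactly. Their poses are not given: they have to be found in the camera images.
- case: White open plastic nozzle box, 120 (x, front to back) x 160 (y) x 60 mm high without lid, walls 4 mm, fixed on a dark mat 150 x 180 mm whose top is 0 to 12 mm above the worktop. Origin: centre of its underside, on the mat. +x points to its back (lid hinge), -x to its front (red latch), z up. Robot contact over 20 N on the box, its lid or latch counts as damage.
- case_in (a point): Centre of the box's inner floor, 5 mm above the box's origin (112 x 152 mm clear, 55 mm deep under the shut lid); axes as the box.
- tab_nominal (a point): Centre of the pressing area on an average box's red thumb tab: 108 mm in front of the box's origin, 55 mm above it. The real tab face is up to 6 mm higher or lower, differs from box to box, is not measured: feel for it. Pressed straight down here, the latch lets go after about 5 to 7 mm at 3 to 7 N; hard stop at about 7.5 mm. It springs back when released.
- latch_pin (a point): Pin (along the box's y) on which the red latch tips forward when its tab is pressed; 70 mm in front of and 42 mm above the box's origin. The tab is a flat plate 34 mm wide, from 79 to 125 mm in front of the box's origin. Behind it a red hook arm rises to 80 mm above the box's origin, its front face 78 mm in front of it, leaning up to 8 mm forward when pressed.
- lid (a joint): Angle of the green lid, rad: 0 shut and latched, 1.65 wide open (just past upright). A spring throws it open within about 1.5 s of the latch letting go (it waits under a hand in its way) and keeps it open. Closing takes about 3 N at the front edge, up to 12 N from 0.09 to 0.04, then it yields and clicks at 0; hard stop at -0.015 (1.8 mm lower at the front). Not snapped, it springs open.
- lid_hinge (a point): Middle of the lid's hinge axis (along the box's y), 60 mm behind and 62 mm above the box's origin; axes as the box, does not turn with the lid. The lid reaches 120 mm from the hinge (a catch roller 24 mm wide 129 mm), is 162 mm wide and 10 mm thick; shut, its top face is 8 mm above the hinge.
- nozzle_center (a point): Steel piping nozzle, 50 mm high: a collar of 30 mm diameter for its lower 26 mm, above that a cone narrowing to 10 mm at the top. 50 g. It stands on its wide end; this point is its centre, 25 mm above its foot; z runs from the wide end to the tip.
- cutter: Bystander: copper-coloured ring cutter, 60 mm outer diameter, 35 mm high; origin at the centre of its underside.
- cup: Bystander: blue ceramic cup, 66 mm across, 65 mm high; origin at the centre of its underside.
- jar: Bystander: amber glass jar with a white cap, 60 mm across, 75 mm high; origin at the centre of its underside.

How it is judged (in metres and radians):
On the way, in this order (a step that is already met when the one before it is completed fails the run):
1. the lid has popped wide open (value of joint lid above 1.3 rad), for 0.2 s.
2. the nozzle stands in the open box and is let go (x of nozzle_center in the frame of case_in between -0.05 and 0.05 m and y of nozzle_center in the frame of case_in between -0.065 and 0.065 m and z of nozzle_center in the frame of case_in below 0.03 m and angle between nozzle_center's own z axis and vertical below 0.2 rad and contact force between the fingers and nozzle below 0.05 N and value of joint lid above 1 rad), for 0.2 s.
At the end, for the whole second after the job is handed in: The lid is shut and held by its latch (below 0.03 rad), and the nozzle stands upright (within 0.2 rad) on the floor inside the box (value of joint lid below 0.03 rad and x of nozzle_center in the frame of case_in between -0.05 and 0.05 m and y of nozzle_center in the frame of case_in between -0.065 and 0.065 m and z of nozzle_center in the frame of case_in below 0.03 m and angle between nozzle_center's own z axis and vertical below 0.2 rad); the robot touches nothing.
It fails at once if the robot bears on the box, its lid or latch with more than 20 N (contact force between any of the arm, the fingers and case above 20 N).
It fails at once if the cutter, the cup or the jar is moved by more than 20 mm (distance of any of cutter, cup, jar from where it was at the start of the episode above 0.02 m).
It also fails if it takes over 72 s, if anything falls off the work surface, if the arm or the gripper's body presses on something with over 40 N, if the wrist force passes 120 N, or if a joint passes its speed limit or range.

## Working session

There is one attempt and no reset: what is moved stays moved. The work goes in short steps, Python scripts to look and compute and a tool call to move; the robot and the scene stay as the last step left them, time stands still between calls to the robot, and variables do not carry over. Pictures are saved under pics/ and viewed, and the job is handed in when it is done.

Besides the shell and the picture viewer there is one more tool, called after "Emit:" by a JSON object that holds its "method" and its "body". arm_command: Moves the arm, as the interface text tells. Its arguments: {"type":"object","properties":{"series":{"type":"array"},"newtons":{"type":"number"}},"required":["series"]}

```bash
ls; mkdir -p pics; python3 - <<'E'
from cell import arm
import cv2
print(arm.sense()); print(arm.grip_point_offset)
for n in("scene","top"):
    c=arm.capture(n); cv2.imwrite(f"pics/{n}0.png",c["color"]); print({k:v for k,v in c.items() if k!="color"})
E
```

```text
pics
{'time': 0.0, 'joint_positions': array([ 1.21187260e+00,  3.59487077e-01,  1.51143821e+00, -3.29813639e-05,
        1.27250115e+00, -1.15096917e-01]), 'qd': array([-0.00055484,  0.00013539, -0.00093277,  0.00026454, -0.00103213,
       -0.0004734 ]), 'effort': array([ 3.92630347e-03, -5.15360355e+01, -2.70732290e+01,  6.79936772e-02,
        3.48832668e-02, -1.29991313e-04]), 'position': array([144.6209066 , 581.58929446, 221.81807546]), 'tcp_rot': array([ 7.87847549e-01,  6.15869627e-01, -7.74232371e-04,  4.91435904e-04]), 'contact_force': array([ 1.0170942 , -0.12941166,  0.15657629]), 'moment': array([ 0.00268733,  0.0043735 , -0.00631754]), 'gripper_width': 87.87613357462172}
18.700000000000003
{'fx': 416.23800809581655, 'fy': 416.23800809581655, 'cx': 274.7252260953368, 'cy': 212.72032484072608, 'k1': -0.11628626625846555, 'extrinsics': array([[ 5.94805799e-01,  6.33820769e-01, -4.94446452e-01,
         9.78888313e+02],
       [ 8.03862632e-01, -4.66448231e-01,  3.69094726e-01,
        -3.24612597e+02],
       [ 3.30623034e-03, -6.17006710e-01, -7.86950944e-01,
         7.86309669e+02],
       [ 0.00000000e+00,  0.00000000e+00,  0.00000000e+00,
         1.00000000e+00]])}
{'fx': 393.4880072919639, 'fy': 393.4880072919639, 'cx': 280.9949396289257, 'cy': 210.13074781528908, 'k1': -0.043030724217602, 'extrinsics': array([[ 4.44801079e-03, -9.89438479e-01,  1.44885166e-01,
         4.27205874e+02],
       [-9.99478758e-01, -9.03168397e-03, -3.09942244e-02,
        -4.17708279e+00],
       [ 3.19754353e-02, -1.44671783e-01, -9.88962915e-01,
         9.24042808e+02],
       [ 0.00000000e+00,  0.00000000e+00,  0.00000000e+00,
         1.00000000e+00]])}
```

View pics/scene0.png

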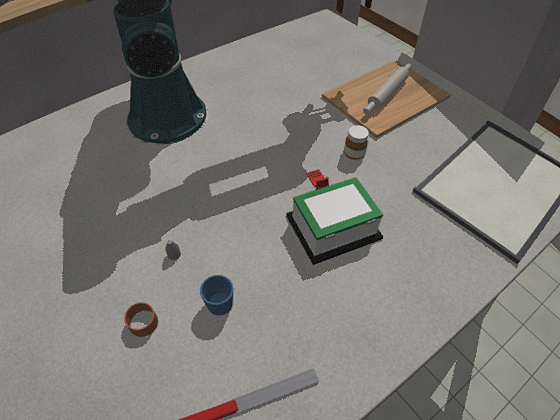

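View pics/top0.png

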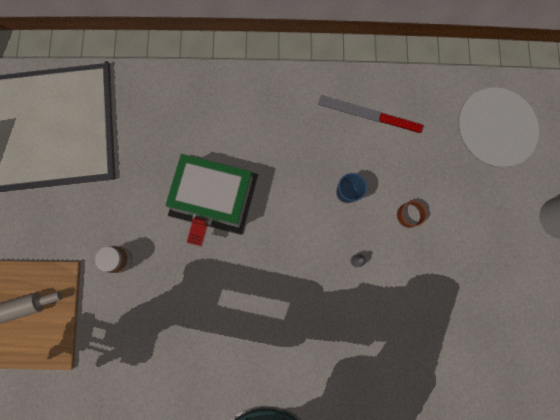

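The scene view shows the box with its green lid at about (338,210) and the red tab at (317,178). The nozzle is at (173,250). In the top view the lid is at (210,190), the tab at (198,232), the nozzle at (358,260), the cup at (351,188), the cutter at (411,213) and the jar at (110,258). Next I'll measure positions.

```bash
cat > h.py <<'E'
from cell import arm
import cv2, numpy as np
from scipy.spatial.transform import Rotation as R
def und(c,uv):
    uv=np.asarray(uv,float).reshape(-1,1,2)
    K=np.array([[c["fx"],0,c["cx"]],[0,c["fy"],c["cy"]],[0,0,1]])
    return cv2.undistortPointsIter(uv,K,np.array([c["k1"],0,0,0]),None,None,(3,50,1e-10)).reshape(-1,2)
def rays(c,uv):
    s=und(c,uv); E=c["extrinsics"]
    return E[:3,3], np.c_[s,np.ones(len(s))]@E[:3,:3].T
def onplane(c,uv,z):
    o,d=rays(c,uv); return o+d*((z-o[2])/d[:,2])[:,None]
def meet(c1,uv1,c2,uv2):
    o1,d1=rays(c1,uv1);o2,d2=rays(c2,uv2);d1=d1[0];d2=d2[0]
    t=np.linalg.lstsq(np.c_[d1,-d2],o2-o1,rcond=None)[0]
    p,q=o1+t[0]*d1,o2+t[1]*d2
    return (p+q)/2,np.linalg.norm(p-q)
def proj(c,P):
    E=np.linalg.inv(c["extrinsics"]); K=np.array([[c["fx"],0,c["cx"]],[0,c["fy"],c["cy"]],[0,0,1]])
    return cv2.projectPoints(np.asarray(P,float).reshape(-1,1,3),cv2.Rodrigues(E[:3,:3])[0],E[:3,3],K,np.array([c["k1"],0,0,0.]))[0].reshape(-1,2)
def big(m):
    cs=cv2.findContours(m.astype(np.uint8),cv2.RETR_EXTERNAL,cv2.CHAIN_APPROX_NONE)[0]
    return max(cs,key=cv2.contourArea)
def green(c):
    h=cv2.cvtColor(c["color"],cv2.COLOR_BGR2HSV); return (h[...,0]>45)&(h[...,0]<80)&(h[...,1]>120)&(h[...,2]>40)
def red(c):
    h=cv2.cvtColor(c["color"],cv2.COLOR_BGR2HSV); return ((h[...,0]<4)|(h[...,0]>176))&(h[...,1]>190)&(h[...,2]>60)
E
python3 - <<'E'
from h import *
S=arm.capture("scene");T=arm.capture("top")
for n,c in(("S",S),("T",T)):
    k=big(green(c)).reshape(-1,2)
    for z in(76,):
        P=onplane(c,k,z)[:,:2].astype(np.float32); r=cv2.minAreaRect(P); print(n,z,r,len(k)); print(cv2.boxPoints(r))
    q=cv2.approxPolyDP(big(green(c)),6,True).reshape(-1,2); print(q)
    m=red(c); m[330:]=0; m[100:140,300:]=0 if n=="T" else m[100:140,300:]
    k=big(m); print("red",cv2.boundingRect(k), cv2.minAreaRect(onplane(c,k,60)[:,:2].astype(np.float32)))
s=cv2.resize(S["color"][120:280,150:400],None,fx=3,fy=3,interpolation=cv2.INTER_CUBIC);cv2.imwrite("pics/s1.png",s)
t=cv2.resize(T["color"][140:280,80:440],None,fx=2.2,fy=2.2,interpolation=cv2.INTER_CUBIC);cv2.imwrite("pics/t1.png",t)
E
```

```text
S 76 ((599.282958984375, 129.84561157226562), (161.92474365234375, 124.83300018310547), 76.16554260253906) 211
[[519.3176    66.156784]
 [640.5293    36.30703 ]
 [679.2483   193.53444 ]
 [558.0366   223.38419 ]]
[[355 178]
 [294 198]
 [317 239]
 [381 215]]
red (323, 180, 5, 6) ((520.1303100585938, 165.28208923339844), (9.46764850616455, 15.956621170043945), 48.967098236083984)
T 76 ((597.7201538085938, 128.4311981201172), (159.7852020263672, 120.3384017944336), 76.24317169189453) 238
[[520.2784    65.138756]
 [637.16473   36.522087]
 [675.1619   191.72363 ]
 [558.2756   220.3403  ]]
[[181 155]
 [166 204]
 [236 222]
 [250 172]]
red (188, 219, 18, 26) ((505.4053955078125, 152.78184509277344), (30.235164642333984, 51.95133590698242), 76.56147003173828)
```

View pics/s1.png

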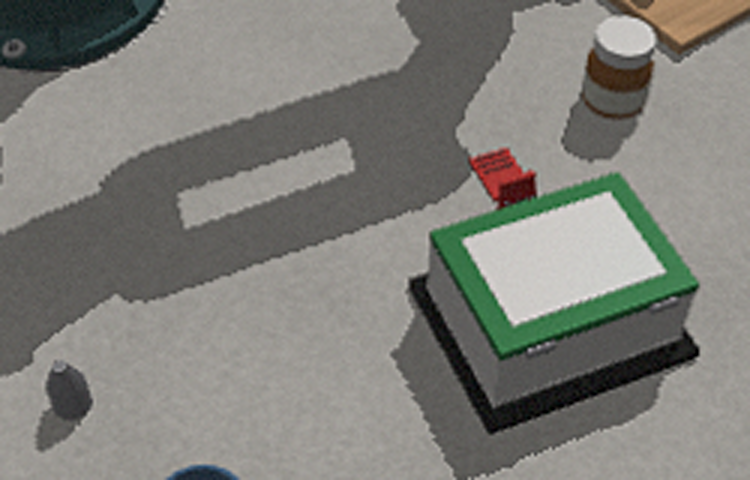

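View pics/t1.png

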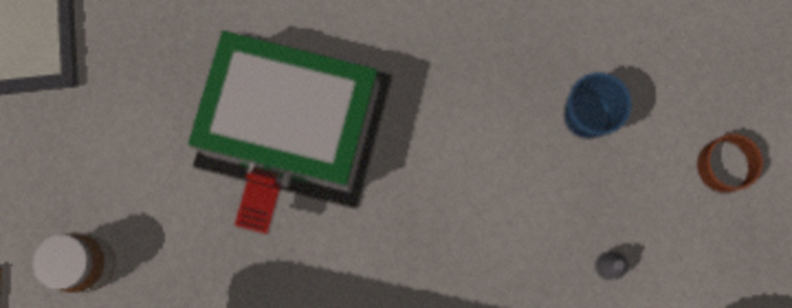

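The crops show the red tab plate with its raised hook arm next to the box front, the nozzle upright with its tip at about S(170,241) and T(362,257), and the cup, cutter and jar well clear. Next I'll triangulate the lid corners, mat corners, nozzle and bystanders.

```bash
python3 - <<'E'
from h import *
S=arm.capture("scene");T=arm.capture("top")
pc=[]
q={}
for n,c in(("S",S),("T",T)):
    k=big(green(c)); q[n]=cv2.approxPolyDP(k,6,True).reshape(-1,2).astype(float)
W={n:onplane(c,q[n],76) for n,c in(("S",S),("T",T))}
for i in range(4):
    j=np.argmin(np.linalg.norm(W["T"]-W["S"][i],axis=1)); print("lid corner",q["S"][i],q["T"][j],meet(S,q["S"][i],T,q["T"][j]))
print("tip",meet(S,[169.7,241],T,[361.5,256.8]))
# nozzle dark blob
for n,c,(u0,u1,v0,v1) in(("S",S,(150,200,230,275)),("T",T,(345,380,245,275))):
    im=c["color"][v0:v1,u0:u1]
    print(n); cv2.imwrite(f"pics/noz{n}.png",cv2.resize(im,None,fx=12,fy=12,interpolation=cv2.INTER_NEAREST))
    im=c["color"]
x0=597;y0=128
for n,c in(("S",S),("T",T)):
    h=cv2.cvtColor(c["color"],cv2.COLOR_BGR2HSV)
    for nm,lo,hi in(("cup",100,120),("cut",5,12)):
        m=(h[...,0]>lo)&(h[...,0]<hi)&(h[...,1]>110); 
        k=big(cv2.morphologyEx(m.astype(np.uint8),cv2.MORPH_CLOSE,np.ones((3,3)))); 
        r=cv2.boundingRect(k); print(n,nm,r, onplane(c,[[r[0]+r[2]/2,r[1]+r[3]/2]],30)[0])
print("jar cap", meet(S,[357,134],T,[107,259]))
# tab in both views
cv2.imwrite("pics/tabS.png",cv2.resize(S["color"][160:200,295:340],None,fx=14,fy=14,interpolation=cv2.INTER_NEAREST))
cv2.imwrite("pics/tabT.png",cv2.resize(T["color"][205:255,180:225],None,fx=11,fy=11,interpolation=cv2.INTER_NEAREST))
E
cd pics; python3 -c "
import cv2,numpy as np
a=[cv2.imread(f) for f in('nozS.png','nozT.png')]
H=540
o=np.zeros((540,600+420,3),np.uint8)
o[:a[0].shape[0],:600]=a[0];o[:360,600:]=a[1];cv2.imwrite('noz.png',cv2.resize(o,(800,424)))
a=[cv2.imread(f) for f in('tabS.png','tabT.png')]
o=np.zeros((560,630+495,3),np.uint8);o[:560,:630]=a[0];o[:550,630:]=a[1];cv2.imwrite('tab.png',cv2.resize(o,(800,398)))"
```

```text
lid corner [355. 178.] [167. 205.] (array([561.17503594, 217.93856248,  77.52876053]), np.float64(3.3306623777299573))
lid corner [294. 198.] [236. 222.] (array([524.83936446,  66.95114207,  76.89940901]), np.float64(1.2318735184449787))
lid corner [317. 239.] [250. 172.] (array([637.51473209,  39.14434523,  71.67279156]), np.float64(2.110090374808783))
lid corner [382. 215.] [181. 155.] (array([674.51947054, 193.24004387,  73.51541221]), np.float64(3.116372671551742))
tip (array([ 451.68469453, -208.79077805,   60.04411023]), np.float64(0.6094009005759727))
S
T
S cup (200, 275, 33, 40) [ 603.26686192 -189.16227496   30.        ]
S cut (124, 303, 34, 34) [ 562.88271833 -338.40370959   30.        ]
T cup (338, 174, 28, 27) [ 613.08803742 -197.78764068   30.        ]
T cut (0, 17, 501, 22) [1014.60259955   45.6047131    30.        ]
jar cap (array([442.77013172, 343.6318747 ,  64.56282706]), np.float64(1.1672232620070069))
```

View pics/noz.png

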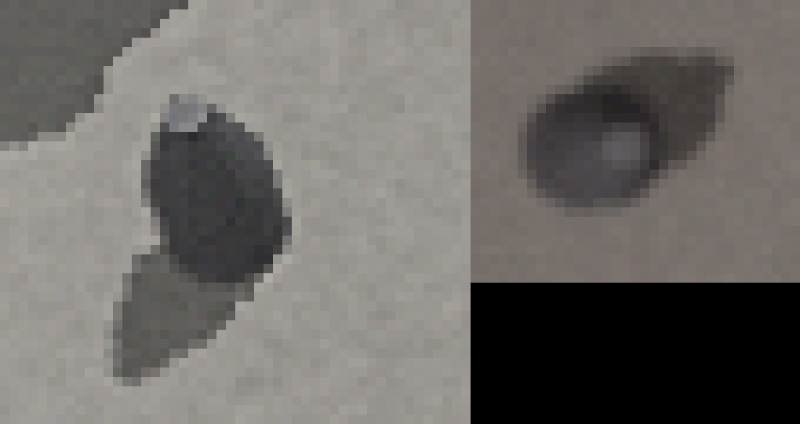

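View pics/tab.png

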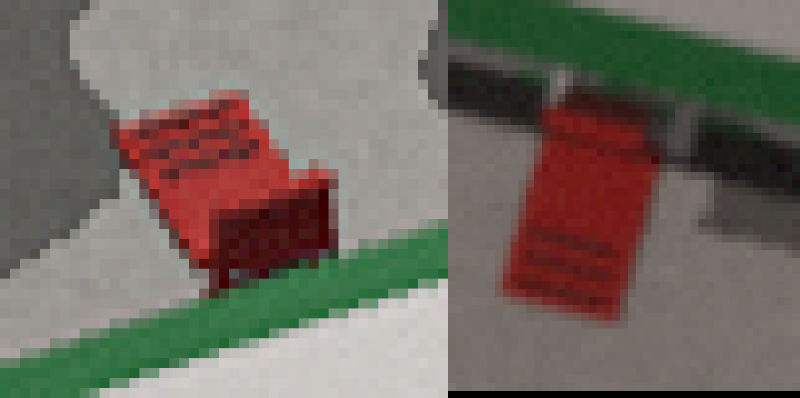

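```bash
python3 - <<'E'
from h import *
S=arm.capture("scene");T=arm.capture("top")
tip,e=meet(S,[169.2,241.4],T,[360.4,260.2]);print("tip",tip,e)
print("tip@50",onplane(S,[169.2,241.4],50),onplane(T,[360.4,260.2],50)); print("collar T@20",onplane(T,[357.6,260.],20))
s=lambda x,y:[295+x/9.956-.5,160+y/9.956-.5]
t=lambda x,y:[180+(x-448)/7.82-.5,205+y/7.82-.5]
for a,b in(((115,125),(620,322)),((245,92),(503,292))): print("tab",meet(S,s(*a),T,t(*b)))
# hook top corners
print("hook",meet(S,s(335,172),T,t(545,95)), meet(S,s(212,208),T,t(662,155)))
# mat corners: draw predicted for z=0,6,12
yaw=np.arctan2(-28.6,117)
for z in (0,6,12):
  c,sn=np.cos(yaw),np.sin(yaw)
  print(z)
  for (x,y) in((-75,-90),(-75,90),(75,-90)):
    P=[597.5+c*x-sn*y,128.4+sn*x+c*y,z]; print((x,y),proj(S,P)[0].round(1),proj(T,P)[0].round(1))
cv2.imwrite("pics/mS.png",cv2.resize(S["color"][195:265,280:390],None,fx=7,fy=7,interpolation=cv2.INTER_NEAREST))
cv2.imwrite("pics/mT.png",cv2.resize(T["color"][150:240,160:265],None,fx=6,fy=6,interpolation=cv2.INTER_NEAREST))
E
```

```text
tip [ 444.46105563 -208.54784734   49.73056274] 0.6972545549495593
tip@50 [[ 444.86489472 -208.29849308   50.        ]] [[ 444.29781085 -208.80324167   50.        ]]
collar T@20 [[ 445.32286405 -209.32900079   20.        ]]
tab (array([474.25819319, 141.70699988,  71.05421541]), np.float64(3.813459310996707))
tab (array([482.62213113, 174.94791677,  68.90540575]), np.float64(4.6003066415704))
hook (array([533.16545348, 158.48682927,  95.38073593]), np.float64(0.7139254502632386)) (array([519.53049165, 130.03123687,  88.83537408]), np.float64(6.768657003165799))
0
(-75, -90) [284.2 214.8] [241.7 234.8]
(-75, 90) [350.  192.9] [167.8 216.1]
(75, -90) [311.5 264.6] [257.7 174.3]
6
(-75, -90) [284.3 213.2] [241.6 234.6]
(-75, 90) [350.4 191.4] [167.1 215.7]
(75, -90) [311.7 263.2] [257.7 173.8]
12
(-75, -90) [284.3 211.7] [241.4 234.4]
(-75, 90) [350.7 189.8] [166.5 215.4]
(75, -90) [312.  261.8] [257.6 173.2]
```

View pics/mS.png

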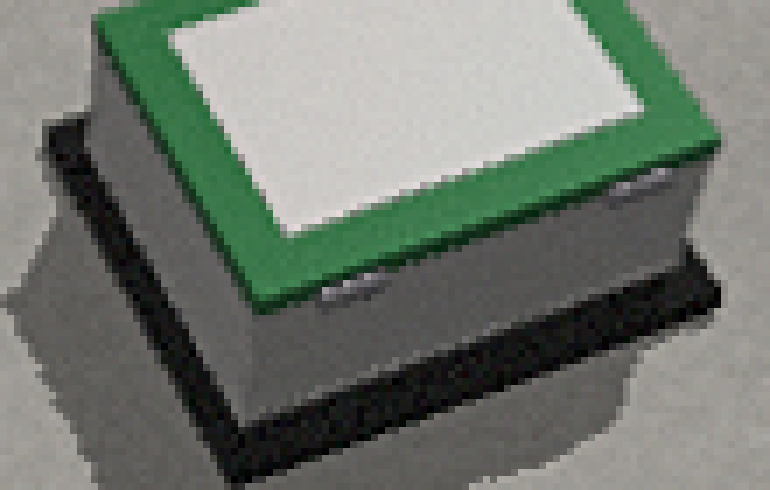

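View pics/mT.png

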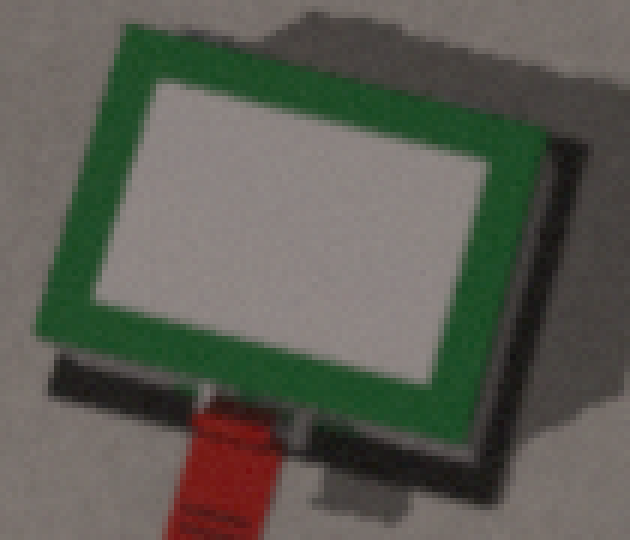

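```bash
python3 - <<'E'
from h import *
S=arm.capture("scene");T=arm.capture("top")
# white panel corners by line fits
def quad(c,reg):
    hs=cv2.cvtColor(c["color"],cv2.COLOR_BGR2HSV)
    g=big(green(c)); m=np.zeros(c["color"].shape[:2],np.uint8); cv2.drawContours(m,[g],-1,1,-1)
    inn=(m>0)&~green(c)
    inn=cv2.morphologyEx(inn.astype(np.uint8),cv2.MORPH_OPEN,np.ones((3,3)))
    out=[]
    for k in(g,big(inn)):
        k2=k.reshape(-1,2).astype(float); q=cv2.approxPolyDP(k,6,True).reshape(-1,2).astype(float); assert len(q)==4
        L=[]
        for i in range(4):
            a,b=q[i],q[(i+1)%4]; d=(b-a)/np.linalg.norm(b-a); n=np.array([-d[1],d[0]])
            t=(k2-a)@d; s=abs((k2-a)@n); sel=(s<2.5)&(t>5)&(t<np.linalg.norm(b-a)-5)
            v=cv2.fitLine(k2[sel].astype(np.float32),cv2.DIST_HUBER,0,.01,.01).ravel(); L.append((np.array([-v[1],v[0]]),v[2:]))
        out.append(np.array([np.linalg.solve(np.array([L[i-1][0],L[i][0]]),[L[i-1][0]@L[i-1][1],L[i][0]@L[i][1]]) for i in range(4)]))
    return out
qs,qt=quad(S,0),quad(T,0)
for a,b,nm in((qs[1],qt[1],"panel"),(qs[0],qt[0],"lid")):
    wa,wb=onplane(S,a,78),onplane(T,b,78); P=[]
    for i in range(4):
        j=np.argmin(np.linalg.norm(wb-wa[i],axis=1)); p,e=meet(S,a[i],T,b[j]); P.append(p); print(nm,p.round(1),e.round(1))
    P=np.array(P);print(P.mean(0))
    for z in(72,76,80,82): 
        for c,q in((S,a),(T,b)): r=cv2.minAreaRect(onplane(c,q,z)[:,:2].astype(np.float32)); print(z,np.round(r[0],1),np.round(r[1],1),round(r[2],1))
E
```

```text
panel [571.3 202.   79.2] 2.4
panel [541.   78.2  79.5] 3.1
panel [626.5  57.1  81.2] 3.4
panel [656.6 180.9  80. ] 0.9
[598.86369822 129.5402859   79.97175011]
72 [595.2 135.8] [128.3  88.2] 76.2
72 [599.8 129.9] [129.6  89.1] 76.2
76 [597.4 133.2] [127.6  87.7] 76.2
76 [599.  129.2] [129.   88.6] 76.2
80 [599.5 130.6] [126.9  87.2] 76.2
80 [598.2 128.6] [128.4  88.2] 76.2
82 [600.6 129.3] [126.5  87. ] 76.2
82 [597.8 128.3] [128.1  88. ] 76.2
lid [562.  219.2  77.7] 2.4
lid [523.6  66.4  76.8] 1.5
lid [637.1  38.3  73.6] 0.5
lid [674.9 191.7  75. ] 2.7
[599.41097901 128.89896838  75.79865   ]
72 [597.8 132.1] [161.5 119.5] 76.1
72 [599.4 129. ] [158.3 117.1] 76.2
76 [599.9 129.5] [160.6 118.9] 76.1
76 [598.6 128.4] [157.5 116.5] 76.2
80 [602. 127.] [159.7 118.2] 76.1
80 [598.1 127.4] [156.8 116. ] 75.9
82 [603.1 125.7] [159.2 117.9] 76.1
82 [597.4 127.5] [156.4 115.7] 76.2
```

```bash
cat >> h.py <<'E'
O=np.array([598.7,128.9,10.]); YAW=np.deg2rad(-13.8)
RB=R.from_euler("z",YAW)
def box(p): return O+RB.apply(p)          # box frame -> world
def inbox(w): return RB.inv().apply(np.asarray(w)-O)
def go(w):
    s=arm.sense(); r=R.from_quat(s["tcp_rot"]); print("tool shift mm",r.inv().apply(np.asarray(w)-s["position"]).round(1))
def st():
    s=arm.sense(); print("t",round(s["time"],2),"pos",s["position"].round(1),"box",inbox(s["position"]).round(1),"F",s["contact_force"].round(1),"w",round(s["gripper_width"],1)); print(R.from_quat(s["tcp_rot"]).as_matrix().round(3))
E
python3 - <<'E'
from h import *
st(); print(box([-108,0,55])); w=box([-108,0,55]); w[2]=100; go(w); 
E
```

```text
t 0.5 pos [144.8 582.2 222.6] box [-548.9  332.   212.6] F [-0.2  0.  -0.3] w 87.8
[[ 0.241  0.97  -0.   ]
 [ 0.97  -0.241 -0.   ]
 [-0.    -0.    -1.   ]]
[493.81749777 154.66161342  65.        ]
tool shift mm [-330.6  441.9  122.6]
```

Emit:
{"method": "arm_command", "body": {"series": [{"delta_pos":[-0.33,0.442,0],"twist":[0,0,0],"gripper":0},{"delta_pos":[-0.33,0.442,0],"twist":[0,0,0],"gripper":0},{"delta_pos":[-0.33,0.442,0],"twist":[0,0,0],"gripper":0},{"delta_pos":[-0.33,0.442,0],"twist":[0,0,0],"gripper":0},{"delta_pos":[-0.33,0.442,0],"twist":[0,0,0],"gripper":0},{"delta_pos":[-0.33,0.442,0],"twist":[0,0,0],"gripper":0},{"delta_pos":[-0.33,0.442,0],"twist":[0,0,0],"gripper":0},{"delta_pos":[-0.33,0.442,0],"twist":[0,0,0],"gripper":0},{"delta_pos":[-0.33,0.442,0],"twist":[0,0,0],"gripper":0},{"delta_pos":[-0.33,0.442,0],"twist":[0,0,0],"gripper":0}]}}

```text
time: 1.75
position: [496.7, 152.7, 222.8]
tcp_rot: [0.789, 0.614, 0.0, 0.001]
contact_force: [-0.4, 0.5, 0.1]
gripper_width: 0.4
```

```bash
python3 - <<'E'
from h import *
st(); w=box([-108,0,55]); w[2]=100; go(w); 
E
```

```text
t 1.75 pos [496.7 152.7 222.8] box [-104.8   -1.3  212.8] F [-0.4  0.5  0.1] w 0.4
[[ 0.246  0.969  0.002]
 [ 0.969 -0.246 -0.001]
 [-0.     0.002 -1.   ]]
tool shift mm [  1.2  -3.5 122.8]
```

Emit:
{"method": "arm_command", "body": {"series": [{"delta_pos":[0.0,0.0,0.05],"twist":[0,0,0],"gripper":0},{"delta_pos":[0.0,0.0,0.1],"twist":[0,0,0],"gripper":0},{"delta_pos":[0.0,0.0,0.137],"twist":[0,0,0],"gripper":0},{"delta_pos":[0.0,0.0,0.137],"twist":[0,0,0],"gripper":0},{"delta_pos":[0.0,0.0,0.137],"twist":[0,0,0],"gripper":0}]}}

```text
time: 2.38
position: [494.6, 156.1, 86.8]
tcp_rot: [0.788, 0.616, 0.001, 0.0]
contact_force: [-0.8, -0.8, 0.4]
gripper_width: 0.8
```

```bash
python3 - <<'E'
from h import *
st(); c=arm.capture("scene"); cv2.imwrite("pics/s2.png",cv2.resize(c["color"][60:260,200:450],None,fx=3,fy=3)); st()
E
```

```text
t 2.38 pos [494.6 156.1  86.8] box [-107.6    1.5   76.8] F [-0.8 -0.8  0.4] w 0.8
[[ 0.241  0.971  0.001]
 [ 0.971 -0.241  0.   ]
 [ 0.001  0.001 -1.   ]]
t 2.42 pos [495.1 156.   87.3] box [-107.     1.6   77.3] F [ 0.2  0.4 -0.1] w 0.8
[[ 0.241  0.971  0.003]
 [ 0.971 -0.241  0.   ]
 [ 0.001  0.002 -1.   ]]
```

View pics/s2.png

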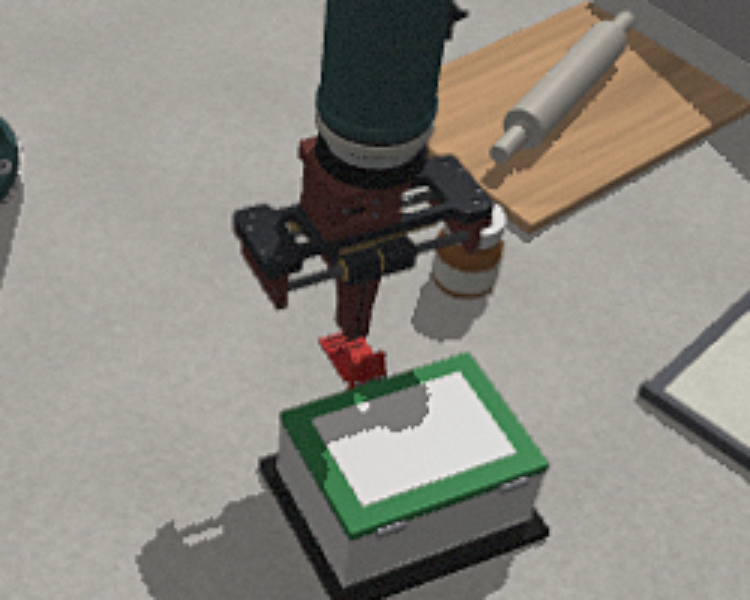

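The closed fingers (about (358,325) in the crop) are right over the tab, clear of the hook arm, and the jar is clear too. Next I'll feel downward.

Emit:
{"method": "arm_command", "body": {"series": [{"delta_pos":[0.0,0.0,0.008],"twist":[0,0,0],"gripper":0},{"delta_pos":[0.0,0.0,0.011],"twist":[0,0,0],"gripper":0},{"delta_pos":[0.0,0.0,0.011],"twist":[0,0,0],"gripper":0}]}}

```text
time: 2.8
position: [494.0, 155.2, 74.7]
tcp_rot: [0.788, 0.616, -0.0, -0.0]
contact_force: [0.4, 0.2, -0.5]
gripper_width: 0.8
```

Emit:
{"method": "arm_command", "body": {"series": [{"delta_pos":[0.0,0.0,0.001],"twist":[0,0,0],"gripper":0},{"delta_pos":[0.0,0.0,0.002],"twist":[0,0,0],"gripper":0},{"delta_pos":[0.0,0.0,0.002],"twist":[0,0,0],"gripper":0}]}}

```text
time: 3.18
position: [494.1, 155.2, 72.6]
tcp_rot: [0.788, 0.616, -0.0, -0.0]
contact_force: [0.1, 0.2, 0.1]
gripper_width: 0.8
```

Emit:
{"method": "arm_command", "body": {"series": [{"delta_pos":[0.0,0.0,0.001],"twist":[0,0,0],"gripper":0},{"delta_pos":[0.0,0.0,0.002],"twist":[0,0,0],"gripper":0},{"delta_pos":[0.0,0.0,0.002],"twist":[0,0,0],"gripper":0}]}}

```text
time: 3.55
position: [494.0, 155.3, 70.6]
tcp_rot: [0.788, 0.616, -0.0, -0.0]
contact_force: [0.3, -0.2, 0.6]
gripper_width: 0.5
```

Emit:
{"method": "arm_command", "body": {"series": [{"delta_pos":[0.0,0.0,0.001],"twist":[0,0,0],"gripper":0},{"delta_pos":[0.0,0.0,0.002],"twist":[0,0,0],"gripper":0},{"delta_pos":[0.0,0.0,0.002],"twist":[0,0,0],"gripper":0}]}}

```text
time: 3.92
position: [494.1, 155.3, 68.7]
tcp_rot: [0.788, 0.616, -0.0, 0.0]
contact_force: [-1.0, -0.2, 0.3]
gripper_width: 0.4
```

Emit:
{"method": "arm_command", "body": {"series": [{"delta_pos":[0.0,0.0,0.001],"twist":[0,0,0],"gripper":0},{"delta_pos":[0.0,0.0,0.002],"twist":[0,0,0],"gripper":0},{"delta_pos":[0.0,0.0,0.002],"twist":[0,0,0],"gripper":0}]}}

```text
time: 4.3
position: [493.4, 155.4, 66.6]
tcp_rot: [0.788, 0.616, -0.0, -0.0]
contact_force: [-2.4, 1.7, 4.1]
gripper_width: 0.5
```

Emit:
{"method": "arm_command", "body": {"series": [{"delta_pos":[0.0,0.0,0.001],"twist":[0,0,0],"gripper":0},{"delta_pos":[0.0,0.0,0.001],"twist":[0,0,0],"gripper":0}]}}

```text
time: 4.55
position: [493.4, 155.3, 65.5]
tcp_rot: [0.788, 0.616, -0.001, -0.0]
contact_force: [-4.9, 0.8, 5.2]
gripper_width: 0.3
```

Emit:
{"method": "arm_command", "body": {"series": [{"delta_pos":[0.0,0.0,0.001],"twist":[0,0,0],"gripper":0},{"delta_pos":[0.0,0.0,0.001],"twist":[0,0,0],"gripper":0}]}}

```text
time: 4.8
position: [494.5, 155.1, 64.5]
tcp_rot: [0.788, 0.616, 0.0, 0.0]
contact_force: [-0.2, -0.0, 1.6]
gripper_width: 0.2
```

Emit:
{"method": "arm_command", "body": {"series": [{"delta_pos":[0.0,0.0,0.001],"twist":[0,0,0],"gripper":0},{"delta_pos":[0.0,0.0,0.001],"twist":[0,0,0],"gripper":0}]}}

```text
time: 5.05
position: [494.5, 155.2, 63.8]
tcp_rot: [0.788, 0.616, 0.0, 0.0]
contact_force: [-1.7, -0.1, 5.1]
gripper_width: 0.2
```

Emit:
{"method": "arm_command", "body": {"series": [{"delta_pos":[0.0,0.0,0.001],"twist":[0,0,0],"gripper":0},{"delta_pos":[0.0,0.0,0.001],"twist":[0,0,0],"gripper":0}]}}

```text
time: 5.3
position: [494.1, 155.2, 62.8]
tcp_rot: [0.788, 0.616, -0.0, 0.0]
contact_force: [-3.2, 0.4, 5.1]
gripper_width: 0.5
```

```bash
python3 - <<'E'
from h import *
st(); c=arm.capture("scene"); cv2.imwrite("pics/s3.png",cv2.resize(c["color"][60:260,200:450],None,fx=3,fy=3)); st()
E
```

```text
t 5.3 pos [494.1 155.2  62.8] box [-107.9    0.6   52.8] F [-3.2  0.4  5.1] w 0.5
[[ 0.241  0.97  -0.   ]
 [ 0.97  -0.241 -0.   ]
 [-0.     0.    -1.   ]]
t 5.35 pos [494.1 155.2  62.8] box [-107.9    0.6   52.8] F [-3.2  0.9  4.8] w 0.3
[[ 0.241  0.97   0.   ]
 [ 0.97  -0.241 -0.   ]
 [-0.     0.    -1.   ]]
```

View pics/s3.png

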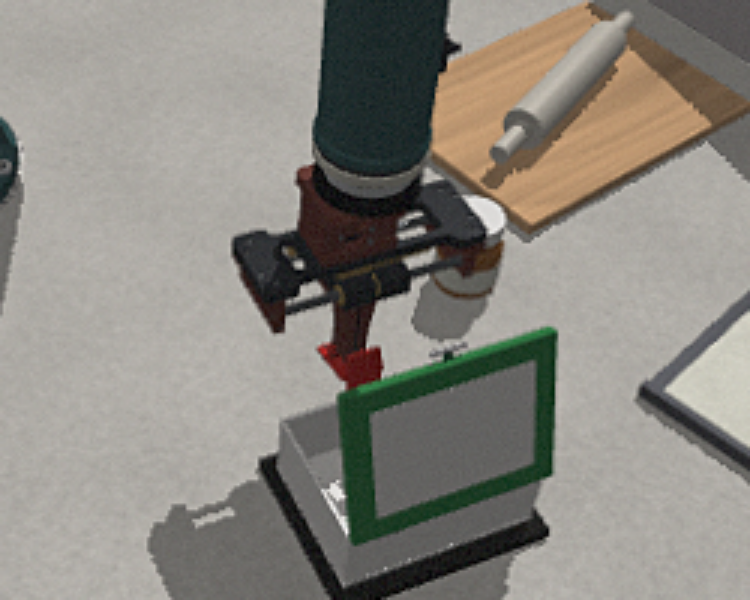

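The lid is now upright at about (450,440) in the crop, so it popped open. Next I'll retreat straight up and then go to the nozzle.

Emit:
{"method": "arm_command", "body": {"series": [{"delta_pos":[0.0,0.0,-0.05],"twist":[0,0,0],"gripper":0},{"delta_pos":[0.0,0.0,-0.08],"twist":[0,0,0],"gripper":0.03},{"delta_pos":[0.0,0.0,-0.08],"twist":[0,0,0],"gripper":0.06}]}}

```text
time: 5.72
position: [496.9, 155.6, 144.9]
tcp_rot: [0.788, 0.616, 0.003, 0.002]
contact_force: [0.7, 0.7, -0.7]
gripper_width: 17.1
```

```bash
python3 - <<'E'
from h import *
st(); go([444.7,-208.9,80]); 
E
```

```text
t 5.72 pos [496.9 155.6 144.9] box [-105.2    1.7  134.9] F [ 0.7  0.7 -0.7] w 17.1
[[ 0.241  0.97   0.007]
 [ 0.97  -0.241  0.001]
 [ 0.002  0.006 -1.   ]]
tool shift mm [-366.5   36.9   64.3]
```

Emit:
{"method": "arm_command", "body": {"series": [{"delta_pos":[-0.365,0.04,0],"twist":[0,0,0],"gripper":0.06},{"delta_pos":[-0.365,0.04,0],"twist":[0,0,0],"gripper":0.06},{"delta_pos":[-0.365,0.04,0],"twist":[0,0,0],"gripper":0.06},{"delta_pos":[-0.365,0.04,0],"twist":[0,0,0],"gripper":0.06},{"delta_pos":[-0.365,0.04,0],"twist":[0,0,0],"gripper":0.06},{"delta_pos":[-0.365,0.04,0],"twist":[0,0,0],"gripper":0.06},{"delta_pos":[-0.365,0.04,0],"twist":[0,0,0],"gripper":0.06},{"delta_pos":[-0.365,0.04,0.04],"twist":[0,0,0],"gripper":0.06},{"delta_pos":[-0.365,0.04,0.06],"twist":[0,0,0],"gripper":0.06},{"delta_pos":[-0.365,0.04,0.06],"twist":[0,0,0],"gripper":0.06}]}}

```text
time: 6.98
position: [443.2, -206.4, 80.6]
tcp_rot: [0.788, 0.616, -0.001, -0.002]
contact_force: [-0.3, 0.4, 0.4]
gripper_width: 60.0
```

```bash
python3 - <<'E'
from h import *
st(); T=arm.capture("top"); S=arm.capture("scene")
o=np.zeros((420,800,3),np.uint8)
o[:,:400]=cv2.resize(T["color"][205:310,310:410],(400,420)); o[:,400:]=cv2.resize(S["color"][195:300,120:220],(400,420))
cv2.imwrite("pics/n2.png",o); st(); go([444.7,-208.9,5])
E
```

```text
t 6.97 pos [ 443.2 -206.4   80.6] box [ -71.1 -362.7   70.6] F [-0.3  0.4  0.4] w 60.0
[[ 0.241  0.971 -0.004]
 [ 0.971 -0.241  0.003]
 [ 0.002 -0.005 -1.   ]]
t 7.08 pos [ 444.8 -207.7   82.5] box [ -69.1 -363.6   72.5] F [-1.2  0.8 -0.2] w 60.0
[[ 0.241  0.971 -0.001]
 [ 0.971 -0.241  0.   ]
 [ 0.    -0.001 -1.   ]]
tool shift mm [-1.2  0.2 77.5]
```

View pics/n2.png

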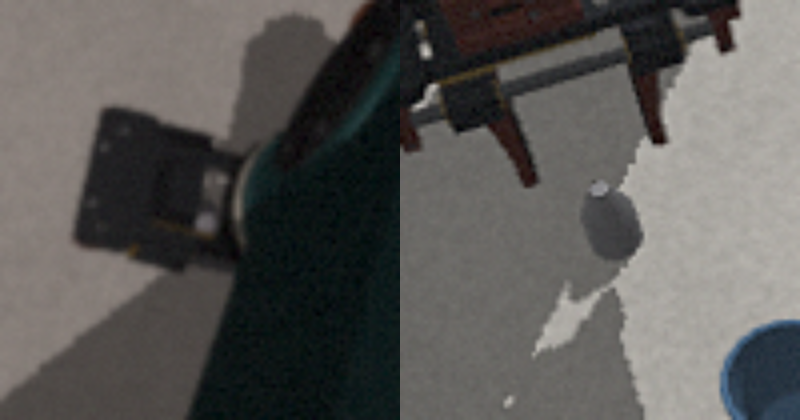

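The nozzle, at about (610,222) in the crop, stands between the two fingers below. I'll descend and grip.

Emit:
{"method": "arm_command", "body": {"series": [{"delta_pos":[-0.001,0.0,0.04],"twist":[0,0,0],"gripper":0.06},{"delta_pos":[-0.001,0.0,0.07],"twist":[0,0,0],"gripper":0.06},{"delta_pos":[-0.001,0.0,0.078],"twist":[0,0,0],"gripper":0.06},{"delta_pos":[-0.001,0.0,0.078],"twist":[0,0,0],"gripper":0.06},{"delta_pos":[-0.001,0.0,0.078],"twist":[0,0,0],"gripper":0.02},{"delta_pos":[-0.001,0.0,0.078],"twist":[0,0,0],"gripper":0.02},{"delta_pos":[-0.001,0.0,0.078],"twist":[0,0,0],"gripper":0.02},{"delta_pos":[-0.001,0.0,0.078],"twist":[0,0,0],"gripper":0.02}], "newtons": 12}}

```text
time: 8.07
position: [444.8, -209.8, 5.1]
tcp_rot: [0.788, 0.616, 0.0, 0.0]
contact_force: [-0.8, 0.4, 4.5]
gripper_width: 30.1
```

Emit:
{"method": "arm_command", "body": {"series": [{"delta_pos":[0,0.0,-0.03],"twist":[0,0,0],"gripper":0.02},{"delta_pos":[0,0.0,-0.08],"twist":[0,0,0],"gripper":0.02},{"delta_pos":[0,0.0,-0.13],"twist":[0,0,0],"gripper":0.02},{"delta_pos":[0,0.0,-0.15],"twist":[0,0,0],"gripper":0.02},{"delta_pos":[0,0.0,-0.15],"twist":[0,0,0],"gripper":0.02}]}}

```text
time: 8.7
position: [445.6, -210.2, 156.2]
tcp_rot: [0.788, 0.616, 0.001, 0.002]
contact_force: [0.8, -0.6, -1.5]
gripper_width: 29.5
```

```bash
python3 - <<'E'
from h import *
S=arm.capture("scene"); st()
cv2.imwrite("pics/n3.png",cv2.resize(S["color"][130:300,80:260],None,fx=3,fy=3)); go(box([-8,0,150]))
E
```

```text
t 8.75 pos [ 444.6 -209.6  154.8] box [ -68.9 -365.5  144.8] F [-0.1  0.5 -1.3] w 29.6
[[ 0.241  0.97   0.001]
 [ 0.97  -0.241 -0.001]
 [-0.     0.001 -1.   ]]
tool shift mm [365.7  59.8  -5.3]
```

View pics/n3.png

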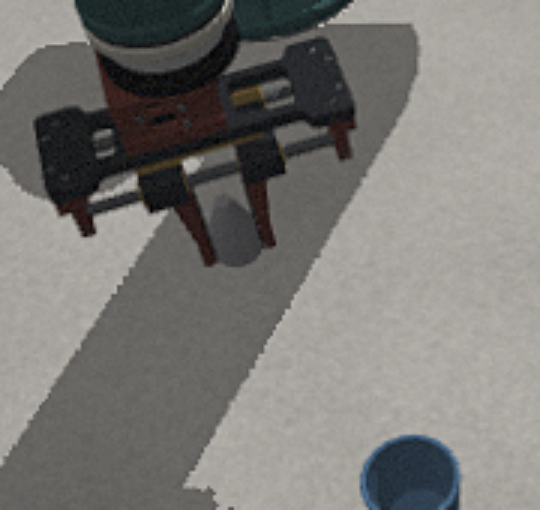

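The nozzle hangs upright between the fingers at about (235,232). The cup is untouched. Next I'll carry it over the box.

Emit:
{"method": "arm_command", "body": {"series": [{"delta_pos":[0.366,0.06,0],"twist":[0,0,0],"gripper":0.02},{"delta_pos":[0.366,0.06,0],"twist":[0,0,0],"gripper":0.02},{"delta_pos":[0.366,0.06,0],"twist":[0,0,0],"gripper":0.02},{"delta_pos":[0.366,0.06,0],"twist":[0,0,0],"gripper":0.02},{"delta_pos":[0.366,0.06,0],"twist":[0,0,0],"gripper":0.02},{"delta_pos":[0.366,0.06,0],"twist":[0,0,0],"gripper":0.02},{"delta_pos":[0.366,0.06,0],"twist":[0,0,0],"gripper":0.02},{"delta_pos":[0.366,0.06,0],"twist":[0,0,0],"gripper":0.02},{"delta_pos":[0.366,0.06,0],"twist":[0,0,0],"gripper":0.02}]}}

```text
time: 9.88
position: [590.0, 129.7, 153.7]
tcp_rot: [0.788, 0.615, -0.001, -0.0]
contact_force: [-1.0, 0.1, -0.2]
gripper_width: 29.9
```

```bash
python3 - <<'E'
from h import *
S=arm.capture("scene"); st()
cv2.imwrite("pics/n4.png",cv2.resize(S["color"][60:260,230:450],None,fx=3,fy=3)); go(box([-8,0,30]))
E
```

```text
t 9.93 pos [590.3 129.7 154.1] box [ -8.4  -1.3 144.1] F [-0.3 -0.7  0.3] w 29.5
[[ 0.243  0.97  -0.002]
 [ 0.97  -0.243 -0.   ]
 [-0.001 -0.001 -1.   ]]
tool shift mm [  1.4   0.5 114.1]
```

View pics/n4.png

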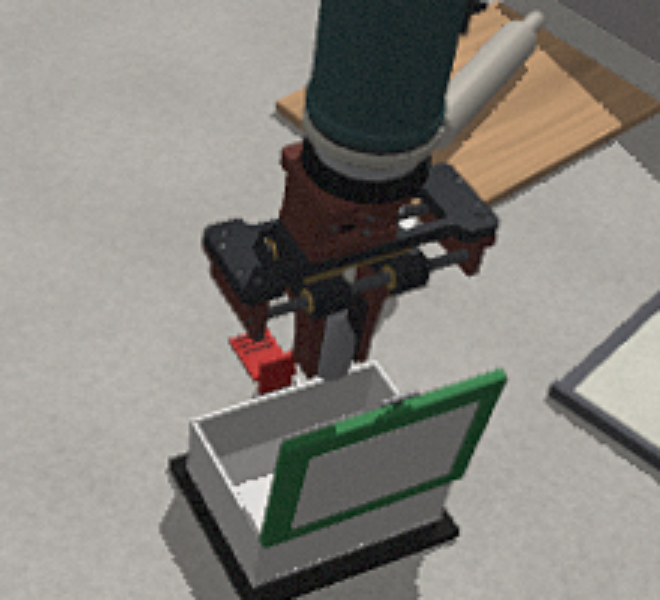

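The nozzle is above the open box, centred, with the lid upright behind it. Descending.

Emit:
{"method": "arm_command", "body": {"series": [{"delta_pos":[0.0,0,0.04],"twist":[0,0,0],"gripper":0.02},{"delta_pos":[0.0,0,0.08],"twist":[0,0,0],"gripper":0.02},{"delta_pos":[0.0,0,0.11],"twist":[0,0,0],"gripper":0.02},{"delta_pos":[0.0,0,0.125],"twist":[0,0,0],"gripper":0.02},{"delta_pos":[0.0,0,0.125],"twist":[0,0,0],"gripper":0.02},{"delta_pos":[0.0,0,0.125],"twist":[0,0,0],"gripper":0.02}]}}

```text
time: 10.68
position: [592.2, 130.9, 30.9]
tcp_rot: [0.788, 0.616, 0.001, 0.001]
contact_force: [0.1, 0.9, -0.7]
gripper_width: 29.6
```

Emit:
{"method": "arm_command", "body": {"series": [{"delta_pos":[0.0,0,0.002],"twist":[0,0,0],"gripper":0.02},{"delta_pos":[0.0,0,0.004],"twist":[0,0,0],"gripper":0.02},{"delta_pos":[0.0,0,0.004],"twist":[0,0,0],"gripper":0.02}]}}

```text
time: 11.05
position: [591.1, 131.2, 25.8]
tcp_rot: [0.788, 0.616, 0.0, 0.0]
contact_force: [0.3, 0.2, -0.7]
gripper_width: 29.4
```

Emit:
{"method": "arm_command", "body": {"series": [{"delta_pos":[0.0,0,0.001],"twist":[0,0,0],"gripper":0.02},{"delta_pos":[0.0,0,0.002],"twist":[0,0,0],"gripper":0.02},{"delta_pos":[0.0,0,0.002],"twist":[0,0,0],"gripper":0.02}]}}

```text
time: 11.42
position: [591.0, 131.1, 23.5]
tcp_rot: [0.788, 0.616, -0.0, -0.0]
contact_force: [0.3, -0.6, -0.3]
gripper_width: 29.2
```

Emit:
{"method": "arm_command", "body": {"series": [{"delta_pos":[0.0,0,0.001],"twist":[0,0,0],"gripper":0.02},{"delta_pos":[0.0,0,0.0015],"twist":[0,0,0],"gripper":0.02},{"delta_pos":[0.0,0,0.0015],"twist":[0,0,0],"gripper":0.02}]}}

```text
time: 11.8
position: [591.1, 131.1, 22.1]
tcp_rot: [0.788, 0.616, -0.0, 0.0]
contact_force: [0.4, 0.6, -0.6]
gripper_width: 29.8
```

Emit:
{"method": "arm_command", "body": {"series": [{"delta_pos":[0.0,0,0.001],"twist":[0,0,0],"gripper":0.02},{"delta_pos":[0.0,0,0.001],"twist":[0,0,0],"gripper":0.02},{"delta_pos":[0.0,0,0.001],"twist":[0,0,0],"gripper":0.02}]}}

```text
time: 12.18
position: [591.1, 131.1, 21.2]
tcp_rot: [0.788, 0.616, -0.0, 0.0]
contact_force: [0.5, 0.8, -0.6]
gripper_width: 29.7
```

Emit:
{"method": "arm_command", "body": {"series": [{"delta_pos":[0.0,0,0.001],"twist":[0,0,0],"gripper":0.02},{"delta_pos":[0.0,0,0.001],"twist":[0,0,0],"gripper":0.02},{"delta_pos":[0.0,0,0.001],"twist":[0,0,0],"gripper":0.02}]}}

```text
time: 12.55
position: [591.1, 131.1, 20.1]
tcp_rot: [0.788, 0.616, -0.0, 0.0]
contact_force: [-0.4, 0.6, -0.8]
gripper_width: 29.7
```

Emit:
{"method": "arm_command", "body": {"series": [{"delta_pos":[0.0,0,0.001],"twist":[0,0,0],"gripper":0.02},{"delta_pos":[0.0,0,0.001],"twist":[0,0,0],"gripper":0.02},{"delta_pos":[0.0,0,0.001],"twist":[0,0,0],"gripper":0.02}]}}

```text
time: 12.92
position: [591.1, 131.1, 19.1]
tcp_rot: [0.788, 0.616, -0.0, 0.0]
contact_force: [-0.5, -0.5, -0.8]
gripper_width: 29.7
```

Emit:
{"method": "arm_command", "body": {"series": [{"delta_pos":[0.0,0,0.001],"twist":[0,0,0],"gripper":0.02},{"delta_pos":[0.0,0,0.001],"twist":[0,0,0],"gripper":0.02},{"delta_pos":[0.0,0,0.001],"twist":[0,0,0],"gripper":0.02}]}}

```text
time: 13.3
position: [591.3, 131.2, 18.4]
tcp_rot: [0.788, 0.616, 0.0, 0.0]
contact_force: [-1.8, 0.5, 5.2]
gripper_width: 29.6
```

Emit:
{"method": "arm_command", "body": {"series": [{"delta_pos":[0.0,0,0.001],"twist":[0,0,0],"gripper":0.02},{"delta_pos":[0.0,0,0.001],"twist":[0,0,0],"gripper":0.02},{"delta_pos":[0.0,0,0.001],"twist":[0,0,0],"gripper":0.02}]}}

```text
time: 13.68
position: [591.3, 131.1, 18.3]
tcp_rot: [0.788, 0.616, 0.0, 0.0]
contact_force: [-3.7, -0.4, 11.1]
gripper_width: 29.8
```

Seated: 5 N, then 11 N, with no further travel. I'll ease off and open.

Emit:
{"method": "arm_command", "body": {"series": [{"delta_pos":[0.0,0,-0.001],"twist":[0,0,0],"gripper":0.02},{"delta_pos":[0.0,0,-0.001],"twist":[0,0,0],"gripper":0.05},{"delta_pos":[0.0,0,-0.001],"twist":[0,0,0],"gripper":0.05},{"delta_pos":[0.0,0,-0.001],"twist":[0,0,0],"gripper":0.05},{"delta_pos":[0.0,0,-0.001],"twist":[0,0,0],"gripper":0.05}]}}

```text
time: 14.3
position: [591.1, 131.1, 18.0]
tcp_rot: [0.788, 0.616, -0.0, -0.0]
contact_force: [-0.6, -0.0, -0.8]
gripper_width: 49.7
```

Emit:
{"method": "arm_command", "body": {"series": [{"delta_pos":[0.0,0,-0.02],"twist":[0,0,0],"gripper":0.05},{"delta_pos":[0.0,0,-0.06],"twist":[0,0,0],"gripper":0.05},{"delta_pos":[0.0,0,-0.11],"twist":[0,0,0],"gripper":0.05},{"delta_pos":[0.0,0,-0.16],"twist":[0,0,0],"gripper":0.03},{"delta_pos":[0.0,0,-0.215],"twist":[0,0,0],"gripper":0},{"delta_pos":[0.0,0,-0.215],"twist":[0,0,0],"gripper":0},{"delta_pos":[0.0,0,-0.215],"twist":[0,0,0],"gripper":0}]}}

```text
time: 15.18
position: [590.6, 131.1, 232.6]
tcp_rot: [0.788, 0.616, -0.0, -0.0]
contact_force: [-1.2, -0.3, -0.8]
gripper_width: 13.3
```

```bash
python3 - <<'E'
from h import *
S=arm.capture("scene");T=arm.capture("top"); st()
o=np.zeros((420,800,3),np.uint8)
o[:,:400]=cv2.resize(T["color"][140:245,160:260],(400,420)); o[:,400:]=cv2.resize(S["color"][150:255,290:390],(400,420))
cv2.imwrite("pics/n5.png",o)
cv2.imwrite("pics/n5f.png",S["color"])
E
```

```text
t 15.28 pos [589.8 131.  231.2] box [-9.200e+00 -1.000e-01  2.212e+02] F [-0.2 -0.2  0.3] w 5.8
[[ 0.241  0.97  -0.004]
 [ 0.97  -0.241 -0.   ]
 [-0.001 -0.003 -1.   ]]
```

View pics/n5.png

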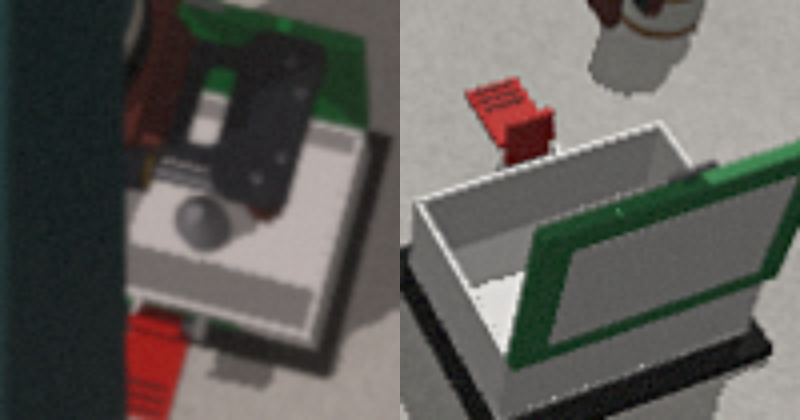

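View pics/n5f.png

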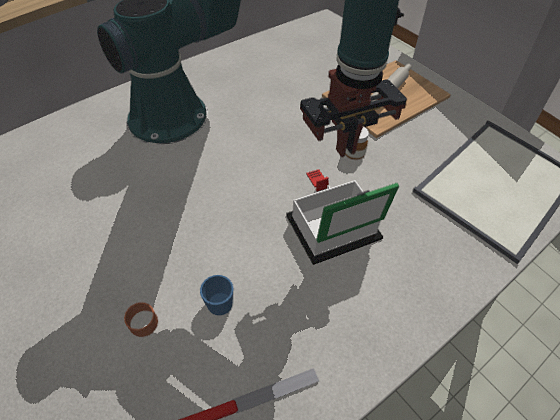

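```bash
sed -i 's/128.9,10.\]/128.9,9.]/' h.py; python3 - <<'E'
from h import *
T=arm.capture("top"); print(proj(T,[box([-8,0,30]),box([-8,0,55])]))
st(); go(box([125,0,222])); 
# path
for th in np.arange(1.65,-0.01,-0.15).tolist()+[0]:
    r=100+ (1.65-th)/1.65*12
    c,s=np.cos(th),np.sin(th); print(round(th,2),"tcp box x,z",round(60-r*c+8*s+10,1),round(62+r*s+8*c,1))
E
```

```text
[[209.64871088 194.68604958]
 [207.98863684 192.61546236]]
t 15.32 pos [589.8 131.  231.1] box [-9.100e+00 -1.000e-01  2.221e+02] F [-0.2  0.5  0. ] w 2.0
[[ 0.241  0.97  -0.004]
 [ 0.97  -0.241 -0.001]
 [-0.001 -0.003 -1.   ]]
tool shift mm [  0.5 134.1  -0.4]
1.65 tcp box x,z 85.9 161.1
1.5 tcp box x,z 70.8 163.4
1.35 tcp box x,z 55.4 163.5
1.2 tcp box x,z 40.0 161.2
1.05 tcp box x,z 25.0 156.5
0.9 tcp box x,z 10.7 149.6
0.75 tcp box x,z -2.5 140.5
0.6 tcp box x,z -14.3 129.4
0.45 tcp box x,z -24.4 116.5
0.3 tcp box x,z -32.5 102.1
0.15 tcp box x,z -38.5 86.5
0.0 tcp box x,z -42.0 70.0
0 tcp box x,z -42.0 70.0
```

Emit:
{"method": "arm_command", "body": {"series": [{"delta_pos":[0.0,0.05,0],"twist":[0,0,0],"gripper":0},{"delta_pos":[0.0,0.1,0],"twist":[0,0,0],"gripper":0},{"delta_pos":[0.0,0.135,0],"twist":[0,0,0],"gripper":0},{"delta_pos":[0.0,0.135,0],"twist":[0,0,0],"gripper":0},{"delta_pos":[0.0,0.135,0],"twist":[0,0,0],"gripper":0}]}}

```text
time: 15.95
position: [720.8, 98.6, 231.4]
tcp_rot: [0.788, 0.616, -0.001, -0.001]
contact_force: [0.2, 0.3, 0.4]
gripper_width: 0.1
```

```bash
python3 - <<'E'
from h import *
st(); go(box([110,0,161])); S=arm.capture("scene")
cv2.imwrite("pics/l1.png",cv2.resize(S["color"][60:260,230:450],None,fx=3,fy=3))
E
```

```text
t 15.95 pos [720.8  98.6 231.4] box [125.8  -0.3 222.4] F [0.2 0.3 0.4] w 0.1
[[ 0.241  0.97  -0.004]
 [ 0.97  -0.241 -0.   ]
 [-0.001 -0.003 -1.   ]]
tool shift mm [  0.3 -15.6  61.4]
```

View pics/l1.png

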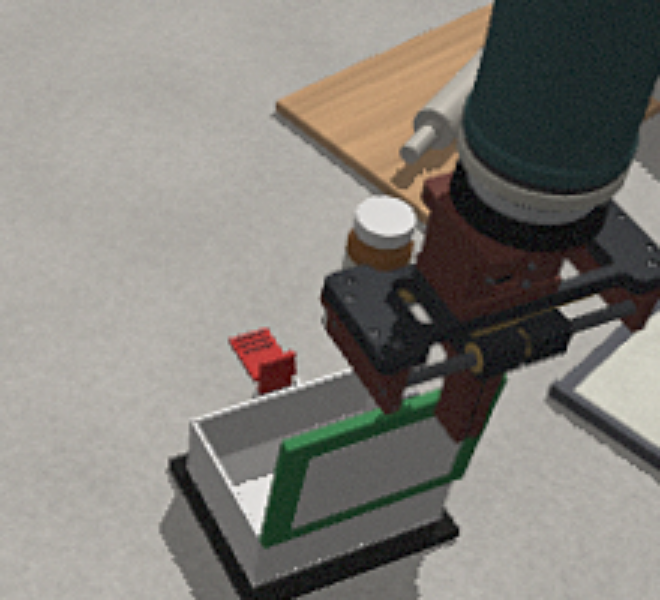

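The fingers are behind the upright lid and clear of it; the lid's top edge is just in front. I'll lower them behind it, then push.

Emit:
{"method": "arm_command", "body": {"series": [{"delta_pos":[0.0,0,0.045],"twist":[0,0,0],"gripper":0},{"delta_pos":[0.0,-0.01,0.061],"twist":[0,0,0],"gripper":0},{"delta_pos":[0.0,-0.025,0.061],"twist":[0,0,0],"gripper":0},{"delta_pos":[0.0,-0.03,0.061],"twist":[0,0,0],"gripper":0},{"delta_pos":[0.0,-0.03,0.061],"twist":[0,0,0],"gripper":0}]}}

```text
time: 16.62
position: [693.3, 106.2, 173.9]
tcp_rot: [0.788, 0.616, 0.001, 0.001]
contact_force: [-0.0, -0.4, 0.8]
gripper_width: 0.1
```

Emit:
{"method": "arm_command", "body": {"series": [{"delta_pos":[0.0,-0.004,0],"twist":[0,0,0],"gripper":0},{"delta_pos":[0.0,-0.008,0],"twist":[0,0,0],"gripper":0},{"delta_pos":[0.0,-0.012,0],"twist":[0,0,0],"gripper":0},{"delta_pos":[0.0,-0.016,0],"twist":[0,0,0],"gripper":0}]}}

```text
time: 17.12
position: [677.8, 109.6, 172.4]
tcp_rot: [0.788, 0.616, 0.0, 0.0]
contact_force: [2.0, 0.4, 1.3]
gripper_width: 0.4
```

Emit:
{"method": "arm_command", "body": {"series": [{"delta_pos":[0.0,-0.005,-0.001],"twist":[0,0,0],"gripper":0},{"delta_pos":[0.0,-0.01,-0.002],"twist":[0,0,0],"gripper":0},{"delta_pos":[0.0,-0.015,-0.002],"twist":[0,0,0],"gripper":0},{"delta_pos":[0.0,-0.02,-0.002],"twist":[0,0,0],"gripper":0},{"delta_pos":[0.0,-0.025,-0.002],"twist":[0,0,0],"gripper":0}]}}

```text
time: 17.75
position: [653.0, 115.8, 174.2]
tcp_rot: [0.788, 0.616, 0.0, 0.0]
contact_force: [0.4, -0.8, -0.8]
gripper_width: 0.7
```

```bash
python3 - <<'E'
from h import *
st(); S=arm.capture("scene")
cv2.imwrite("pics/l2.png",cv2.resize(S["color"][60:260,230:450],None,fx=3,fy=3))
E
```

```text
t 17.75 pos [653.  115.8 174.2] box [ 55.9   0.2 165.2] F [ 0.4 -0.8 -0.8] w 0.7
[[ 0.241  0.97   0.   ]
 [ 0.97  -0.241 -0.   ]
 [-0.     0.    -1.   ]]
```

View pics/l2.png

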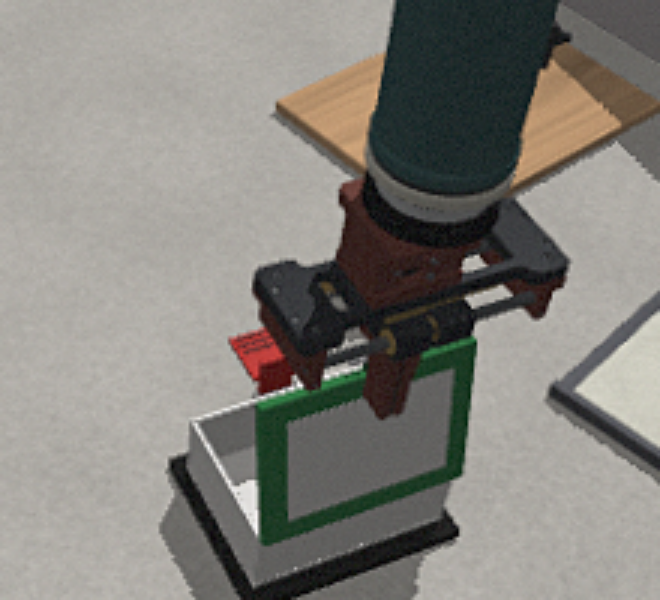

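The lid is leaning forward, pushed by the fingertip at about (385,410). I'll keep following the arc.

Emit:
{"method": "arm_command", "body": {"series": [{"delta_pos":[0.0,-0.005,0],"twist":[0,0,0],"gripper":0},{"delta_pos":[0.0,-0.01,0.001],"twist":[0,0,0],"gripper":0},{"delta_pos":[0.0,-0.015,0.002],"twist":[0,0,0],"gripper":0},{"delta_pos":[0.0,-0.02,0.003],"twist":[0,0,0],"gripper":0},{"delta_pos":[0.0,-0.025,0.005],"twist":[0,0,0],"gripper":0}]}}

```text
time: 18.42
position: [628.8, 121.8, 169.2]
tcp_rot: [0.788, 0.616, 0.0, 0.0]
contact_force: [2.3, 0.0, -0.1]
gripper_width: 0.6
```

Emit:
{"method": "arm_command", "body": {"series": [{"delta_pos":[0.0,-0.005,0.002],"twist":[0,0,0],"gripper":0},{"delta_pos":[0.0,-0.01,0.004],"twist":[0,0,0],"gripper":0},{"delta_pos":[0.0,-0.014,0.006],"twist":[0,0,0],"gripper":0},{"delta_pos":[0.0,-0.018,0.008],"twist":[0,0,0],"gripper":0}]}}

```text
time: 18.92
position: [611.3, 126.1, 161.0]
tcp_rot: [0.788, 0.616, 0.0, 0.0]
contact_force: [2.5, -0.5, 1.0]
gripper_width: 0.3
```

```bash
python3 - <<'E'
from h import *
st(); S=arm.capture("scene")
cv2.imwrite("pics/l3.png",cv2.resize(S["color"][60:260,230:450],None,fx=3,fy=3))
E
```

```text
t 18.93 pos [611.3 126.1 161. ] box [ 12.9   0.3 152. ] F [ 2.5 -0.5  1. ] w 0.3
[[ 0.241  0.97   0.   ]
 [ 0.97  -0.241 -0.   ]
 [-0.     0.    -1.   ]]
```

View pics/l3.png

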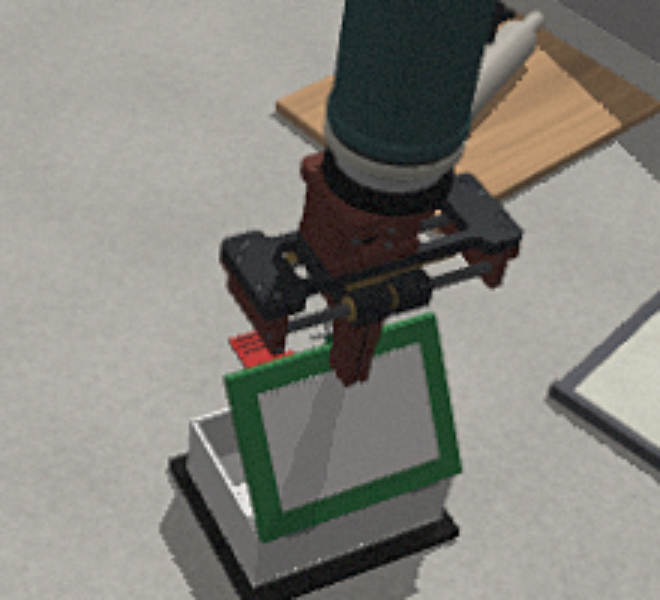

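Emit:
{"method": "arm_command", "body": {"series": [{"delta_pos":[0.0,-0.005,0.004],"twist":[0,0,0],"gripper":0},{"delta_pos":[0.0,-0.01,0.007],"twist":[0,0,0],"gripper":0},{"delta_pos":[0.0,-0.0155,0.0115],"twist":[0,0,0],"gripper":0},{"delta_pos":[0.0,-0.0185,0.014],"twist":[0,0,0],"gripper":0},{"delta_pos":[0.0,-0.0215,0.017],"twist":[0,0,0],"gripper":0}]}}

```text
time: 19.6
position: [590.6, 131.3, 144.0]
tcp_rot: [0.788, 0.616, 0.0, 0.0]
contact_force: [3.5, -1.8, 0.8]
gripper_width: 0.4
```

Emit:
{"method": "arm_command", "body": {"series": [{"delta_pos":[0.0,-0.003,0.003],"twist":[0,0,0],"gripper":0},{"delta_pos":[0.0,-0.006,0.006],"twist":[0,0,0],"gripper":0},{"delta_pos":[0.0,-0.009,0.009],"twist":[0,0,0],"gripper":0},{"delta_pos":[0.0,-0.0115,0.0125],"twist":[0,0,0],"gripper":0},{"delta_pos":[0.0,-0.014,0.016],"twist":[0,0,0],"gripper":0},{"delta_pos":[0.0,-0.016,0.0195],"twist":[0,0,0],"gripper":0}]}}

```text
time: 20.35
position: [575.0, 135.2, 124.5]
tcp_rot: [0.788, 0.616, -0.0, 0.0]
contact_force: [1.9, -0.7, 0.4]
gripper_width: 0.2
```

```bash
python3 - <<'E'
from h import *
st(); S=arm.capture("scene")
cv2.imwrite("pics/l4.png",cv2.resize(S["color"][60:260,230:450],None,fx=3,fy=3))
E
```

```text
t 20.35 pos [575.  135.2 124.5] box [-24.5   0.4 115.5] F [ 1.9 -0.7  0.4] w 0.2
[[ 0.241  0.97   0.   ]
 [ 0.97  -0.241 -0.   ]
 [-0.     0.    -1.   ]]
```

View pics/l4.png

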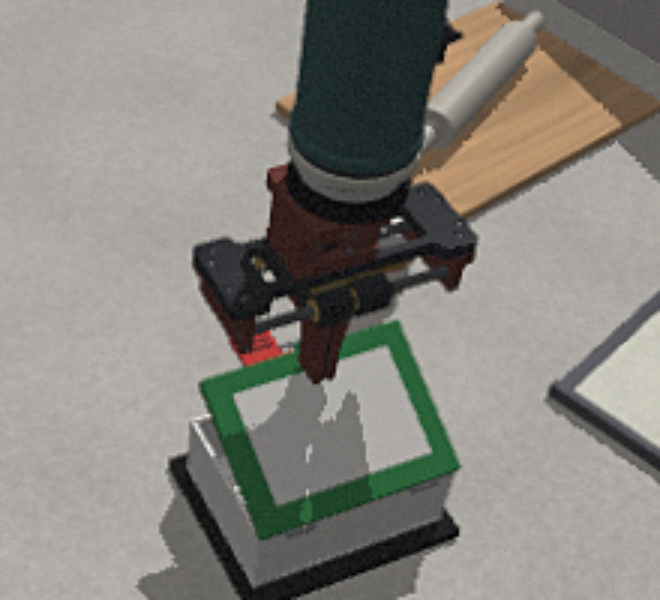

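The lid is about 25° from shut, with the fingertip at (320,378) near its front edge. I'll slow down towards the catch.

Emit:
{"method": "arm_command", "body": {"series": [{"delta_pos":[0.0,-0.002,0.003],"twist":[0,0,0],"gripper":0},{"delta_pos":[0.0,-0.004,0.006],"twist":[0,0,0],"gripper":0},{"delta_pos":[0.0,-0.006,0.01],"twist":[0,0,0],"gripper":0},{"delta_pos":[0.0,-0.008,0.0135],"twist":[0,0,0],"gripper":0}]}}

```text
time: 20.9
position: [567.3, 137.1, 110.9]
tcp_rot: [0.788, 0.616, -0.0, 0.0]
contact_force: [2.2, -0.9, 1.5]
gripper_width: 0.6
```

Emit:
{"method": "arm_command", "body": {"series": [{"delta_pos":[0.0,-0.002,0.003],"twist":[0,0,0],"gripper":0},{"delta_pos":[0.0,-0.003,0.006],"twist":[0,0,0],"gripper":0},{"delta_pos":[0.0,-0.004,0.009],"twist":[0,0,0],"gripper":0},{"delta_pos":[0.0,-0.005,0.011],"twist":[0,0,0],"gripper":0}]}}

```text
time: 21.4
position: [562.5, 138.3, 100.0]
tcp_rot: [0.788, 0.616, -0.0, 0.0]
contact_force: [2.2, -0.9, 1.6]
gripper_width: 0.2
```

```bash
python3 - <<'E'
from h import *
st(); S=arm.capture("scene")
cv2.imwrite("pics/l5.png",cv2.resize(S["color"][60:260,230:450],None,fx=3,fy=3))
E
```

```text
t 21.4 pos [562.5 138.3 100. ] box [-37.4   0.4  91. ] F [ 2.2 -0.9  1.6] w 0.2
[[ 0.241  0.97  -0.   ]
 [ 0.97  -0.241 -0.   ]
 [-0.     0.    -1.   ]]
```

View pics/l5.png

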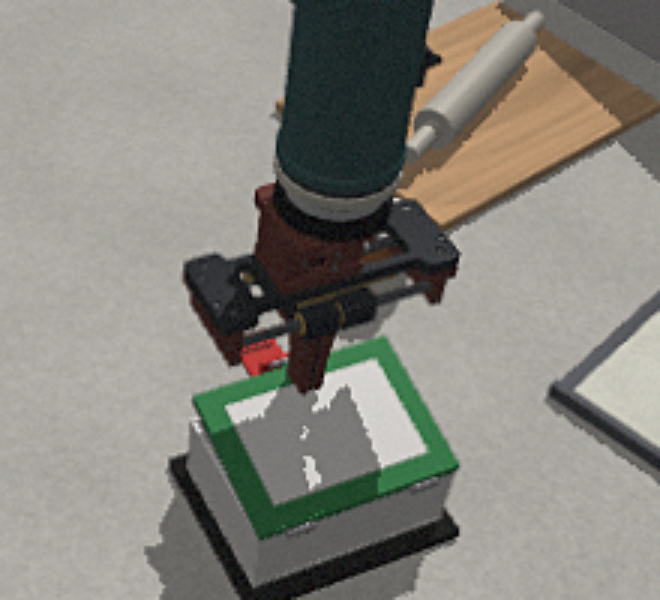

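The lid is about 0.2 rad open. From here I'll take fine steps and watch the force.

Emit:
{"method": "arm_command", "body": {"series": [{"delta_pos":[0.0,-0.002,0.002],"twist":[0,0,0],"gripper":0},{"delta_pos":[0.0,-0.003,0.004],"twist":[0,0,0],"gripper":0},{"delta_pos":[0.0,-0.004,0.006],"twist":[0,0,0],"gripper":0},{"delta_pos":[0.0,-0.005,0.008],"twist":[0,0,0],"gripper":0}]}}

```text
time: 21.95
position: [557.7, 139.5, 92.1]
tcp_rot: [0.788, 0.616, 0.0, 0.0]
contact_force: [2.7, -0.8, 2.4]
gripper_width: 0.1
```

Emit:
{"method": "arm_command", "body": {"series": [{"delta_pos":[0.0,0,0.001],"twist":[0,0,0],"gripper":0},{"delta_pos":[0.0,0,0.002],"twist":[0,0,0],"gripper":0},{"delta_pos":[0.0,0,0.002],"twist":[0,0,0],"gripper":0}]}}

```text
time: 22.32
position: [557.2, 139.6, 90.0]
tcp_rot: [0.788, 0.616, -0.0, -0.0]
contact_force: [1.3, 0.2, 3.2]
gripper_width: -0.0
```

Emit:
{"method": "arm_command", "body": {"series": [{"delta_pos":[0.0,0,0.001],"twist":[0,0,0],"gripper":0},{"delta_pos":[0.0,0,0.002],"twist":[0,0,0],"gripper":0},{"delta_pos":[0.0,0,0.002],"twist":[0,0,0],"gripper":0}]}}

```text
time: 22.7
position: [557.1, 139.6, 88.3]
tcp_rot: [0.788, 0.616, -0.0, -0.0]
contact_force: [-1.6, 1.1, 5.6]
gripper_width: 0.4
```

Force is rising at the catch, so I'll use 1 mm steps.

Emit:
{"method": "arm_command", "body": {"series": [{"delta_pos":[0.0,0,0.001],"twist":[0,0,0],"gripper":0},{"delta_pos":[0.0,0,0.001],"twist":[0,0,0],"gripper":0}]}}

```text
time: 22.95
position: [556.9, 139.6, 87.4]
tcp_rot: [0.788, 0.616, -0.0, -0.0]
contact_force: [-1.6, 0.4, 6.7]
gripper_width: 0.6
```

Emit:
{"method": "arm_command", "body": {"series": [{"delta_pos":[0.0,0,0.001],"twist":[0,0,0],"gripper":0},{"delta_pos":[0.0,0,0.001],"twist":[0,0,0],"gripper":0}]}}

```text
time: 23.2
position: [556.8, 139.7, 86.4]
tcp_rot: [0.788, 0.616, -0.001, -0.0]
contact_force: [-2.0, 0.6, 8.0]
gripper_width: 0.2
```

Emit:
{"method": "arm_command", "body": {"series": [{"delta_pos":[0.0,0,0.001],"twist":[0,0,0],"gripper":0},{"delta_pos":[0.0,0,0.001],"twist":[0,0,0],"gripper":0}]}}

```text
time: 23.45
position: [556.7, 139.7, 85.5]
tcp_rot: [0.788, 0.616, -0.001, -0.001]
contact_force: [-1.9, 1.1, 8.3]
gripper_width: 0.6
```

Emit:
{"method": "arm_command", "body": {"series": [{"delta_pos":[0.0,0,0.001],"twist":[0,0,0],"gripper":0},{"delta_pos":[0.0,0,0.001],"twist":[0,0,0],"gripper":0}]}}

```text
time: 23.7
position: [556.7, 139.7, 84.6]
tcp_rot: [0.788, 0.616, -0.001, -0.001]
contact_force: [-2.6, 1.8, 9.6]
gripper_width: 0.3
```

Emit:
{"method": "arm_command", "body": {"series": [{"delta_pos":[0.0,0,0.001],"twist":[0,0,0],"gripper":0},{"delta_pos":[0.0,0,0.001],"twist":[0,0,0],"gripper":0}]}}

```text
time: 23.95
position: [556.5, 139.7, 83.1]
tcp_rot: [0.788, 0.616, -0.001, -0.001]
contact_force: [-1.6, 2.3, 3.1]
gripper_width: 0.5
```

Emit:
{"method": "arm_command", "body": {"series": [{"delta_pos":[0.0,0,0.001],"twist":[0,0,0],"gripper":0},{"delta_pos":[0.0,0,0.001],"twist":[0,0,0],"gripper":0}]}}

```text
time: 24.2
position: [557.0, 139.4, 81.8]
tcp_rot: [0.788, 0.616, -0.001, -0.0]
contact_force: [-1.8, 1.1, 1.7]
gripper_width: 0.5
```

Emit:
{"method": "arm_command", "body": {"series": [{"delta_pos":[0.0,0,0.001],"twist":[0,0,0],"gripper":0},{"delta_pos":[0.0,0,0.001],"twist":[0,0,0],"gripper":0}]}}

```text
time: 24.45
position: [557.9, 139.3, 80.9]
tcp_rot: [0.788, 0.616, -0.0, 0.0]
contact_force: [0.3, -1.6, 1.1]
gripper_width: 0.6
```

Emit:
{"method": "arm_command", "body": {"series": [{"delta_pos":[0.0,0,0.001],"twist":[0,0,0],"gripper":0},{"delta_pos":[0.0,0,0.001],"twist":[0,0,0],"gripper":0}]}}

```text
time: 24.7
position: [557.8, 139.4, 80.1]
tcp_rot: [0.788, 0.616, -0.0, 0.0]
contact_force: [0.3, 0.4, -0.8]
gripper_width: 0.7
```

Emit:
{"method": "arm_command", "body": {"series": [{"delta_pos":[0.0,0,0.0005],"twist":[0,0,0],"gripper":0},{"delta_pos":[0.0,0,0.0005],"twist":[0,0,0],"gripper":0}]}}

```text
time: 24.95
position: [557.8, 139.4, 79.9]
tcp_rot: [0.788, 0.616, 0.0, 0.0]
contact_force: [-0.9, -0.3, 2.8]
gripper_width: 0.5
```

Emit:
{"method": "arm_command", "body": {"series": [{"delta_pos":[0.0,0,0.0005],"twist":[0,0,0],"gripper":0},{"delta_pos":[0.0,0,0.0005],"twist":[0,0,0],"gripper":0}]}}

```text
time: 25.2
position: [557.8, 139.4, 79.3]
tcp_rot: [0.788, 0.616, 0.0, 0.0]
contact_force: [-0.9, 0.1, 3.9]
gripper_width: 0.7
```

Emit:
{"method": "arm_command", "body": {"series": [{"delta_pos":[0.0,0,0.0003],"twist":[0,0,0],"gripper":0},{"delta_pos":[0.0,0,0.0003],"twist":[0,0,0],"gripper":0}]}}

```text
time: 25.45
position: [557.8, 139.5, 78.9]
tcp_rot: [0.788, 0.616, 0.0, 0.0]
contact_force: [-0.5, -0.7, 4.6]
gripper_width: 0.4
```

Emit:
{"method": "arm_command", "body": {"series": [{"delta_pos":[0.0,0,0.0005],"twist":[0,0,0],"gripper":0},{"delta_pos":[0.0,0,0.0005],"twist":[0,0,0],"gripper":0}]}}

```text
time: 25.7
position: [557.7, 139.5, 78.3]
tcp_rot: [0.788, 0.616, -0.0, 0.0]
contact_force: [0.2, -0.8, 4.0]
gripper_width: 0.0
```

Emit:
{"method": "arm_command", "body": {"series": [{"delta_pos":[0.0,0,0.0004],"twist":[0,0,0],"gripper":0},{"delta_pos":[0.0,0,0.0004],"twist":[0,0,0],"gripper":0}]}}

```text
time: 25.95
position: [557.7, 139.5, 78.0]
tcp_rot: [0.788, 0.616, 0.0, 0.0]
contact_force: [-1.0, -0.3, 3.2]
gripper_width: 0.8
```

Emit:
{"method": "arm_command", "body": {"series": [{"delta_pos":[0.0,0,0.0005],"twist":[0,0,0],"gripper":0},{"delta_pos":[0.0,0,0.0005],"twist":[0,0,0],"gripper":0}]}}

```text
time: 26.2
position: [557.7, 139.5, 77.8]
tcp_rot: [0.788, 0.616, 0.0, 0.0]
contact_force: [-0.7, -1.2, 6.6]
gripper_width: 0.5
```

Emit:
{"method": "arm_command", "body": {"series": [{"delta_pos":[0.0,0,0.0005],"twist":[0,0,0],"gripper":0},{"delta_pos":[0.0,0,0.0005],"twist":[0,0,0],"gripper":0}]}}

```text
time: 26.45
position: [557.7, 139.5, 77.5]
tcp_rot: [0.788, 0.616, 0.0, 0.0]
contact_force: [-1.1, -0.5, 10.2]
gripper_width: 0.4
```

```bash
python3 - <<'E'
from h import *
st(); S=arm.capture("scene")
cv2.imwrite("pics/l6.png",cv2.resize(S["color"][130:265,280:400],None,fx=5,fy=4.4))
E
```

```text
t 26.45 pos [557.7 139.5  77.5] box [-42.3   0.5  68.5] F [-1.1 -0.5 10.2] w 0.4
[[ 0.241  0.97   0.   ]
 [ 0.97  -0.241 -0.   ]
 [-0.     0.    -1.   ]]
```

View pics/l6.png

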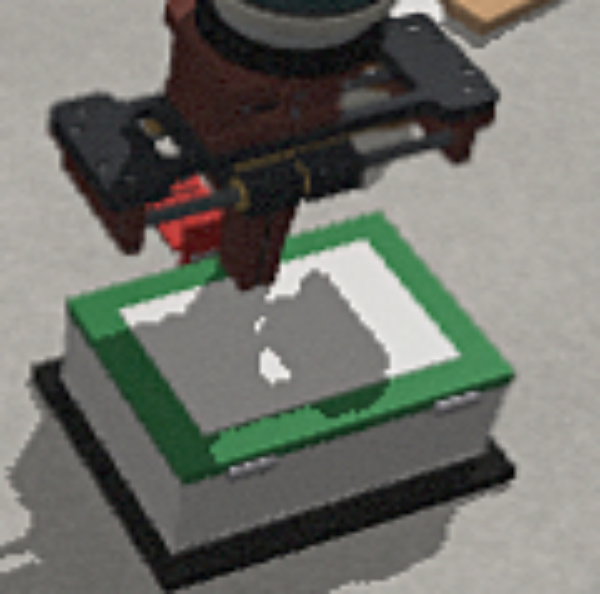

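The lid is flat and the force rose steeply to 10 N over about 0.3 mm, which fits the hard stop past the click. I'll ease off slowly and check that it stays.

Emit:
{"method": "arm_command", "body": {"series": [{"delta_pos":[0.0,0,-0.002],"twist":[0,0,0],"gripper":0},{"delta_pos":[0.0,0,-0.004],"twist":[0,0,0],"gripper":0},{"delta_pos":[0.0,0,-0.006],"twist":[0,0,0],"gripper":0},{"delta_pos":[0.0,0,-0.006],"twist":[0,0,0],"gripper":0}]}}

```text
time: 27.0
position: [557.4, 139.5, 82.8]
tcp_rot: [0.788, 0.616, -0.0, -0.0]
contact_force: [0.1, 0.4, 0.0]
gripper_width: 0.4
```

```bash
python3 - <<'E'
from h import *
st(); S=arm.capture("scene")
cv2.imwrite("pics/l7.png",cv2.resize(S["color"][130:265,280:400],None,fx=5,fy=4.4))
E
```

```text
t 27.0 pos [557.4 139.5  82.8] box [-42.6   0.5  73.8] F [0.1 0.4 0. ] w 0.4
[[ 0.241  0.97  -0.001]
 [ 0.97  -0.241 -0.   ]
 [-0.    -0.    -1.   ]]
```

View pics/l7.png

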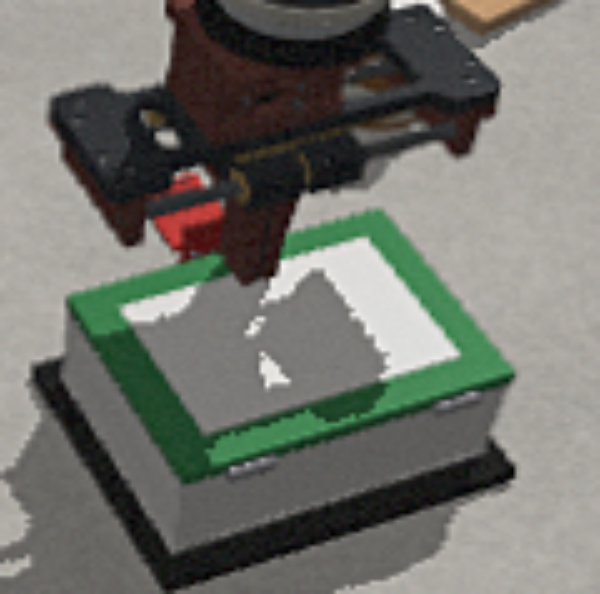

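The fingers are clear with zero force, and the lid has stayed shut under them. I'll move up and away and check again.

Emit:
{"method": "arm_command", "body": {"series": [{"delta_pos":[0.0,0,-0.03],"twist":[0,0,0],"gripper":0},{"delta_pos":[0.0,0,-0.08],"twist":[0,0,0],"gripper":0},{"delta_pos":[0.0,0,-0.14],"twist":[0,0,0],"gripper":0},{"delta_pos":[0.0,-0.05,-0.16],"twist":[0,0,0],"gripper":0},{"delta_pos":[0.0,-0.1,-0.16],"twist":[0,0,0],"gripper":0},{"delta_pos":[0.0,-0.1,-0.16],"twist":[0,0,0],"gripper":0},{"delta_pos":[0.0,-0.1,-0.16],"twist":[0,0,0],"gripper":0},{"delta_pos":[0.0,-0.1,-0.16],"twist":[0,0,0],"gripper":0},{"delta_pos":[0.0,-0.1,-0.16],"twist":[0,0,0],"gripper":0}]}}

```text
time: 28.18
position: [461.5, 163.4, 242.6]
tcp_rot: [0.788, 0.616, -0.0, -0.0]
contact_force: [-0.2, 0.4, 0.2]
gripper_width: 0.4
```

```bash
python3 - <<'E'
from h import *
st(); S=arm.capture("scene"); st()
cv2.imwrite("pics/l8.png",S["color"])
k=big(green(S)); print(cv2.approxPolyDP(k,6,True).reshape(-1,2).tolist())
E
```

```text
t 28.18 pos [461.5 163.4 242.6] box [-141.5    0.8  233.6] F [-0.2  0.4  0.2] w 0.4
[[ 0.242  0.97  -0.   ]
 [ 0.97  -0.242 -0.   ]
 [-0.    -0.    -1.   ]]
t 28.23 pos [461.3 163.4 242.6] box [-141.7    0.8  233.6] F [-0.3 -0.6  0.4] w 0.2
[[ 0.242  0.97  -0.   ]
 [ 0.97  -0.242 -0.   ]
 [-0.    -0.    -1.   ]]
[[355, 178], [294, 198], [316, 238], [382, 215]]
```

View pics/l8.png

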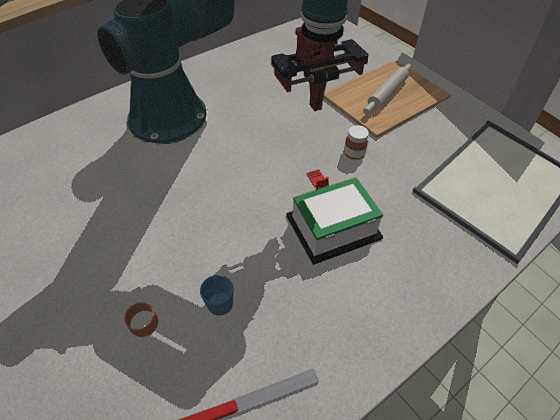

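The lid has stayed shut, with its corners within 1 px of where they were at the start. The cup at (217,295), the cutter at (141,319) and the jar at (357,142) are where they were, and the robot is clear. Handing in.

```bash
python3 -c "
from cell import arm
print(arm.sign_off())"
```

```text
the job is handed in; nothing more can be done
None
```

The nozzle is in the box with the lid latched shut, and I handed the job in at about 28 s of the 72 s allowed. No verdict came back.

**What I did:** I felt for the tab and found it about 68 mm above the worktop. I pressed it down about 5 mm with at most about 7 N, and the lid popped wide open. I gripped the nozzle by its collar, set it down near the centre of the box and let go. Then I pushed the lid down from behind. The catch took about 10 N before it gave, and I pressed on to the hard stop, also at about 10 N.

**Last checks:**
- **Lid:** it stayed shut for more than a second after the fingers left. Its corners were within 1 px of where they were at the start.
- **Nozzle:** the top camera showed it standing in the box within about 1 px of the planned spot. I could not see it again once the lid was shut.
- **Cutter, cup and jar:** they look unmoved in the last picture; I compared them by eye and did not re-measure.
- **Robot:** it was well clear of everything, with no contact force.
- **Highest force on the box:** the highest I read was about 11 N, through the nozzle as it touched the floor, against the 20 N limit. I read forces only at the end of each move.

**Disagreement:** the height of the mat came out differently by camera and by touch. The cameras gave about 10 mm, the nozzle touchdown suggested about 8 to 9 mm, and I used 9 mm for closing the lid. Touch settled the final heights.

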